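# Ready the refill jar and crack the dry box

## Robot

A 6-joint arm with a two-finger parallel gripper is mounted at the origin on the work surface; the furniture and walls round the work are solid. World frame = base frame: x ahead of the robot, y to its left, z up, the work surface at z = 0. Lengths are in m, angles in rad, forces in N, time in s.
With the tool pointing down it reaches from about 0.4 to 0.825 m from the base axis. Payload 7 kg.
Tool frame: the origin (TCP) lies midway between the tips of the shut fingers; the grasp point (between the pads) lies 19 mm behind it; x points along the fingers, z is the direction in which the jaws open and shut, and the axes are right-handed (so a half turn about x gives the same grasp; the last joint's range is limited). The gripper opens to 85 mm and grips with 20 to 120 N. Pads are 22 mm wide; open, the fingers measure 114 mm over their backs; the gripper's body (76 mm by 85 mm) begins 54 mm behind the grasp point. The pads swing forward as they close: fully open they stand 13 mm farther back than shut.
Start: joints at [1.628, 0.359, 0.012, 0, -1.224, -0.288], TCP at [0.154, 0.657, 0.231] pointing down, gripper open.
Joint ranges: [-3.07, 3.07], [-1.43, 2.12], [-1.02, 1.25], [-3.03, 1.67], [-3.05, -0], [-3.03, 3.03]. Speed limits (rad/s): [2.39, 2.39, 3.01, 3.14, 3.14, 3.14].

## Interface

Orientations are given as a rotation vector (axis times angle).
In Python, from rig import arm gives the robot as it stands.
- The arm moves only by the shell command python3 -m inch 'ROWS'. ROWS is JSON, a list of rows, each a list of 7 numbers: the shift along the tool's x, y, z in m, then the turn, a rotation vector about the tool's x, y, z in rad, then the finger opening in m, from 0 to 0.0854. A call has 1 to 20 rows; each row is the pose to reach, as a shift and turn from the pose commanded when the call began, along the tool's axes at that moment; what a row does not reach only later rows make up. A row lasts 1/12 s, in which the tool goes at most 41.7 mm and 7.16 degrees, less where a joint would pass 70% of its speed; a pose out of reach is approached as far as the arm can. A call with a gripper value outside its range is refused whole. The fingers move at their own pace and stop on an object; the grip force is fixed at half the most. Time passes only in rows, so rows that repeat a pose let the fingers close. It gives the time, the measured TCP pose, the force and the opening at its end, in the units of the state.
- arm.get_state(): the state, without advancing time (a new reading comes with each control period).
- arm.read_camera(name): name is "scene" or "side" or "wrist"; returns a dict with "color" (420x560x3 uint8, red, green, blue), "fx", "fy", "cx", "cy" (pixels), "distortion" ([k1, k2, p1, p2, k3] as OpenCV has them; the pictures are not rectified), "position" and "orientation" of the camera in the world. Camera axes: x right, y down, z forward; pixel columns grow to the right and rows downward; lengths in m; the calibration is good to about 2 mm. A picture is of the moment at which its call begins. There is no depth.
- arm.close_job(): hands the job in, once; it reports no verdict.
The state is a dict: "t": time; "qpos": joint angles; "qvel": joint speeds; "joint_torque": joint torques, N m; "tool_pos": TCP position; "eef_rot": TCP orientation; "wrist_force": force on the tool from outside, world axes, zero at the start; "torque": the same for the moment, N m; "opening": opening from 0.0 (shut) to 1.0 (fully open).
Only numpy, scipy, OpenCV 4.12 (cv2) and the standard library are available. Lean on these libraries where they do the work, as an engineer would, in place of code of your own. Each camera call takes 0.05 s, during which the arm holds its last target. There are 200 camera calls.

## Task

The dry box on the bench is due for a fresh jar of drying agent. Set the amber jar upright on the flat round plastic lid, its whole base on it (lower it there, do not drop it), and let go; then pull the box's stuck hinged lid free of its seal and keep hold of it only slightly open, with its front edge raised about 3 cm (2.5 to 5 cm will do; never swing it wide), so that the box can breathe. Finish while still holding the lid there, and leave the vial and the tape roll as they are.

Things in the scene. Friction and masses are not known exactly. Their poses are not given: they have to be found in the camera images.
- jar_mid (a point): centre (half-way up) of the loose amber jar with a pale metal lid: upright cylinder, 56 mm in diameter, 74 mm high, about 0.22 kg; it starts upright on the worktop, its base 37 mm below this point
- coaster_top (a point): centre of the upper face of the flat round translucent-white plastic lid (diameter 113 mm, 7 mm thick) that lies on the worktop and does not move; the jar is to stand on it
- dry_box: grey dry box screwed to the worktop, 160 mm (its x, front to back) by 190 mm (its y) and 70 mm high, with its white hinged lid; origin at the centre of its underside, z up; its front faces its -x
- lid_hinge (a point): middle of the lid's hinge axis, at the back of the box: 85 mm behind the box's origin along the box's +x and 72 mm above the worktop; the axis runs along the box's y
- lid_fin (a point): centre of the upright grey pull fin near the lid's front edge: 40 mm long (lid's x), 12 mm thick (lid's y, parallel to the hinge; pinch it across this) and 34 mm tall, 17 mm of it below this point down to the lid's top. Lid shut: 99 mm above the worktop, 135 mm in front of the hinge axis, 27 mm above it. Axes are the lid's: x towards the hinge, z out of the lid
- dry_lid (a joint): lid angle, rad: 0 shut, grows as the front edge rises (a turn about the box's +y), at most 1.4. Front edge: 169 mm from the hinge axis. The seal resists with a peak of 10 to 16 N upward pull at the fin in the first 2 mm, lets go after 5 to 6 mm of lift, then pushes the lid up a little (to 9 mm at the fin); past that only the lid's weight (1 to 2 N) is left. Let go, it falls back to 9 mm
- small_vial: bystander: small dark red bottle with a white cap, 30 mm in diameter, 62 mm high, standing; origin at its base
- tape_roll: bystander: roll of black tape, 50 mm in diameter, 18 mm high, lying flat; origin at its base
Mind the look-alikes: they are no part of the job. There is more than one size of the part that bears coaster_top; the job needs the smallest. There is more than one size of the part that bears jar_mid; the job needs the middle-sized.

How it is judged:
On the way, in this order (a step that is already met when the one before it is completed fails the run):
1. the jar is lowered onto the round lid while still in the fingers (less than 10 mm above it) (contact force between the fingers and jar above 0.3 N and z of jar_mid in the frame of coaster_top below 0.047 m and horizontal distance between jar_mid and coaster_top below 0.03 m and angle between jar_mid's own z axis and vertical below 0.2 rad).
2. the jar stands upright and free on the round lid, the box still shut (contact force between each of the arm, the fingers and jar below 0.05 N and contact force between jar and coaster above 0.3 N and horizontal distance between jar_mid and coaster_top below 0.03 m and angle between jar_mid's own z axis and vertical below 0.1 rad and linear speed of jar below 0.02 m/s and value of joint dry_lid below 0.03 rad), for 0.2 s.
3. the lid is pulled free of the seal (value of joint dry_lid above 0.11 rad and contact force between the fingers and dry_box above 0.3 N).
At the end, for the whole second after the job is handed in: The fingers hold the lid still at 0.135 to 0.32 rad (front edge raised about 23 to 53 mm), and the jar stands untouched and upright (within 0.1 rad) on the round lid, its centre within 30 mm of the round lid's centre (value of joint dry_lid between 0.135 and 0.32 rad and velocity of joint dry_lid between -0.05 and 0.05 rad/s and contact force between the fingers and dry_box above 0.3 N and contact force between each of the arm, the fingers and jar below 0.05 N and horizontal distance between jar_mid and coaster_top below 0.03 m and z of jar_mid in the frame of coaster_top between 0.03 and 0.042 m and angle between jar_mid's own z axis and vertical below 0.1 rad and linear speed of jar below 0.02 m/s); the arm keeps its last pose, push and grip.
It fails at once if the lid swings wide open (more than 0.5 rad) (value of joint dry_lid above 0.5 rad).
It fails at once if the jar is tipped over (angle between jar_mid's own z axis and vertical above 0.6 rad).
It fails at once if the vial is disturbed (distance of small_vial from where it was at the start of the episode above 0.02 m or angle between small_vial's own z axis and vertical above 0.3 rad).
It fails at once if the tape roll is disturbed (distance of tape_roll from where it was at the start of the episode above 0.02 m).
It also fails if it takes over 53 s, if anything falls off the work surface, if the arm or the gripper's body presses on something with over 40 N, if the wrist force passes 120 N, or if a joint passes its speed limit or range.

## Working session

There is one attempt and no reset: what is moved stays moved. The work goes in short steps, Python scripts to look and compute and a shell command to move; the robot and the scene stay as the last step left them, time stands still between calls to the robot, and variables do not carry over. Pictures are saved under pics/ and viewed, on a budget of 10 in all, crops included, one or two more only if the job needs it, and the job is handed in when it is done.

```bash
ls; mkdir -p pics
python3 - <<'E'
from rig import arm
import cv2,pickle
d={}
for n in("scene","side"):
    c=arm.read_camera(n);d[n]=c
    cv2.imwrite(f"pics/{n}0.png",c["color"][:,:,::-1])
    print(n,c["position"],c["orientation"],c["fx"],c["cx"],c["cy"],c["distortion"])
pickle.dump(d,open("c0.pkl","wb"))
print(arm.get_state())
E
```

```text
pics
scene [-0.55085152  0.83086922  1.42666516] [-1.22253694  2.36405006 -0.93597648] 530.2463684304344 288.11519487536236 211.33904125404237 [-0.18322634  0.          0.          0.          0.        ]
side [0.39683327 1.37689797 0.64131671] [-0.11091217  2.60541106 -1.72676379] 513.850731409937 276.2277963085959 200.38499148302753 [-0.07066967  0.          0.          0.          0.        ]
{'t': 0.1, 'qpos': array([ 1.62809966e+00,  3.59339547e-01,  1.11288882e-02, -2.86645231e-04,
       -1.22408180e+00, -2.88120684e-01]), 'qvel': array([ 0.0013482 , -0.00070332,  0.00291518,  0.00207893,  0.0001851 ,
        0.00060822]), 'joint_torque': array([-8.73600093e-04, -5.84762478e+01,  2.94108492e+01,  6.95453882e+00,
       -3.19221770e-03,  1.76546240e-05]), 'tool_pos': array([0.15434371, 0.65667338, 0.2304362 ]), 'eef_rot': array([ 1.37606241,  1.08987144, -1.37796118]), 'wrist_force': array([ 0.36896323,  0.26229271, -0.204336  ]), 'torque': array([ 0.05116251, -0.00506457, -0.0016231 ]), 'opening': 0.9975640834823449}
```

View pics/scene0.png

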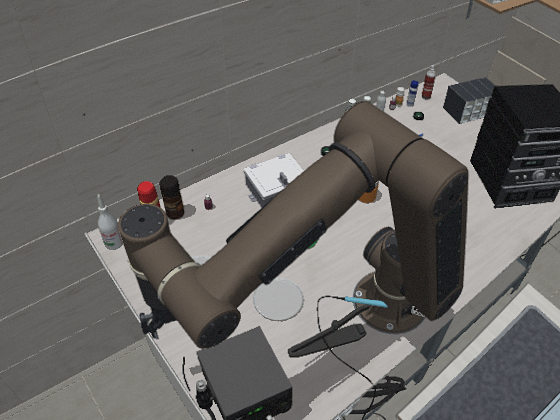

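View pics/side0.png

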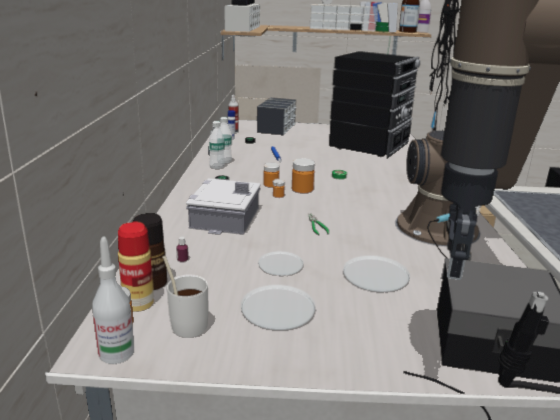

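The side view shows three round lids: (281,264), which looks smallest, (278,307) and (376,273). It also shows three amber jars at (271,175), (279,188) and (303,176), the box at (225,205) and the vial at (182,250). I'll check sizes metrically and in a close crop.

```bash
cat > h.py <<'E'
import numpy as np,cv2
from scipy.spatial.transform import Rotation as R
def K(c): return np.array([[c["fx"],0,c["cx"]],[0,c["fy"],c["cy"]],[0,0,1.]])
def onz(c,uv,z):
    p=cv2.undistortPoints(np.array(uv,float).reshape(-1,1,2),K(c),np.array(c["distortion"])).reshape(-1,2)
    d=R.from_rotvec(c["orientation"]).apply(np.c_[p,np.ones(len(p))])
    o=np.array(c["position"]);z=np.broadcast_to(z,len(p))
    return o+d*((z-o[2])/d[:,2])[:,None]
def proj(c,P):
    r=R.from_rotvec(c["orientation"]).inv()
    return cv2.projectPoints(np.array(P,float).reshape(-1,3),r.as_rotvec(),r.apply(-np.array(c["position"])),K(c),np.array(c["distortion"]))[0].reshape(-1,2)
E
python3 - <<'E'
from h import *
import pickle
d=pickle.load(open("c0.pkl","rb"));c=d["side"]
# discs: left,right,near edge,far edge
for n,p in dict(A=[(259,264),(303,264)],B=[(242,307),(315,307)],C=[(343,273),(409,273)]).items():
    q=onz(c,p,.007);print(n,q.mean(0),np.linalg.norm(q[0]-q[1]))
# jars: base left/right at approx mid base height
for n,p in dict(J1=[(263,182),(280,182)],J2=[(273,193),(285,193)],J3=[(292,186),(315,186)]).items():
    q=onz(c,p,.0);print(n,q.mean(0),np.linalg.norm(q[0]-q[1]))
print("vial",onz(c,[(182,260)],0))
im=c["color"][130:290,170:350,::-1]
cv2.imwrite("pics/crop1.png",cv2.resize(im,None,fx=4.4,fy=3.75*1,interpolation=cv2.INTER_CUBIC))
E
```

```text
A [0.44090506 0.27990852 0.007     ] 0.10809155746670178
B [0.43543691 0.46230841 0.007     ] 0.1556391886688329
C [0.21061951 0.29755127 0.007     ] 0.16121736074345444
J1 [ 0.50759413 -0.29536887  0.        ] 0.059467154618205315
J2 [ 0.47529848 -0.19726292  0.        ] 0.03985565323196599
J3 [ 0.39544967 -0.27231381  0.        ] 0.0796662859256204
vial [[0.68820156 0.27697675 0.        ]]
```

View pics/crop1.png

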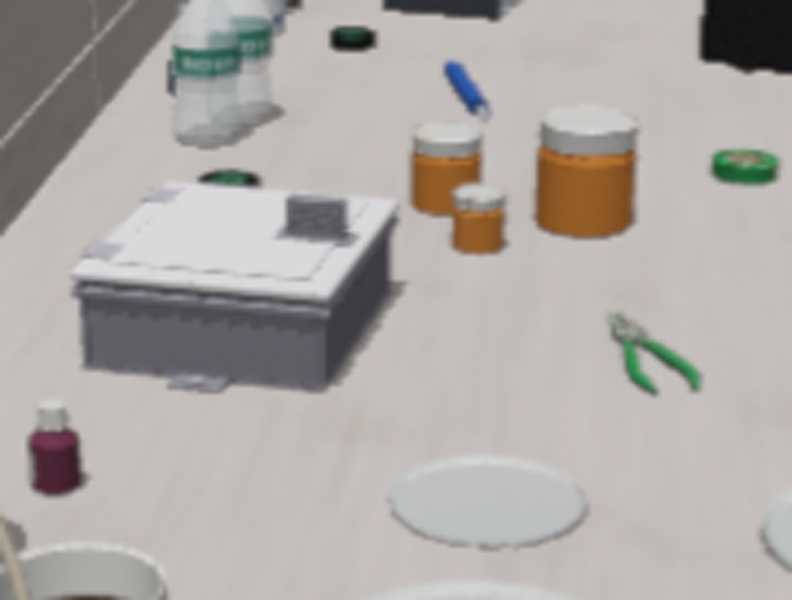

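The crop confirms it. The middle jar is at crop (446,168), with a small jar at (478,220) and a large one at (586,170). The smallest lid is at (488,502), the fin at (317,216) and the vial at (55,450). The black tape roll is probably the one behind the box at (229,180), or (352,38).

Run:
```python
from h import *
import pickle
from rig import arm
d=pickle.load(open("c0.pkl","rb"));c=d["side"]
f=lambda x,y:(170+x/4.4-.5+.11,130+y/3.75-.5+.13)
def P(n,l,z): print(n,onz(c,[f(*a) for a in l],z).round(4).tolist())
P("jar top ctr",[(448,132)],.074)
P("jar base front",[(447,213)],0)
P("jar small base",[(478,252)],0)
P("coaster L,R,near,far",[(390,502),(586,502),(488,547),(488,457)],.007)
P("box base near back/front",[(85,367),(325,387)],0)
P("lid top back-near, front-near, front-far, back-far",[(78,278),(328,297),(398,205),(155,185)],.082)
P("fin base",[(283,232),(348,240)],.082)
P("fin top",[(288,195),(348,200)],.116)
P("tape",[(229,185),(352,40)],.01)
s=arm.get_state();print(R.from_rotvec(s["eef_rot"]).as_matrix().round(3))
```

```text
jar top ctr [[0.5073, -0.2641, 0.074]]
jar base front [[0.5055, -0.2531, 0.0]]
jar small base [[0.4757, -0.164, 0.0]]
coaster L,R,near,far [[0.4967, 0.2838, 0.007], [0.3878, 0.2713, 0.007], [0.439, 0.3337, 0.007], [0.446, 0.2164, 0.007]]
box base near back/front [[0.7118, 0.0942, 0.0], [0.5551, 0.1084, 0.0]]
lid top back-near, front-near, front-far, back-far [[0.7082, 0.1149, 0.082], [0.551, 0.1286, 0.082], [0.5261, -0.0576, 0.082], [0.6982, -0.0794, 0.082]]
fin base [[0.5955, 0.01, 0.082], [0.5513, 0.0205, 0.082]]
fin top [[0.5909, 0.0185, 0.116], [0.5512, 0.0237, 0.116]]
tape [[0.6796, -0.2748, 0.01], [0.638, -0.7599, 0.01]]
[[-0.     0.973 -0.229]
 [-0.002 -0.229 -0.973]
 [-1.     0.     0.002]]
```

```bash
cat >> h.py <<'E'
def rel(st,p,jaw):
    "tool-frame shift to world TCP p, and turn to tool-down with jaw axis at angle jaw (deg)"
    M=R.from_rotvec(st["eef_rot"]);a=np.radians(jaw)
    x=np.array([0,0,-1.]);z=np.array([np.cos(a),np.sin(a),0]);T=R.from_matrix(np.c_[x,np.cross(z,x),z])
    return M.inv().apply(np.array(p)-st["tool_pos"]).round(4),(M.inv()*T).as_rotvec().round(4)
E
python3 - <<'E'
from h import *
from rig import arm
s=arm.get_state()
for p in [(.44,.3,.23),(.56,-.05,.23),(.507,-.274,.23)]: print(rel(s,p,225))
E
```

```text
(array([0.0009, 0.3597, 0.2818]), array([ 0.5545,  0.0014, -0.0006]))
(array([0.0014, 0.5566, 0.5951]), array([ 0.5545,  0.0014, -0.0006]))
(array([0.0018, 0.5563, 0.8253]), array([ 0.5545,  0.0014, -0.0006]))
```

```bash
python3 -m inch '[[0,0.36,0.282,0,0,0,0.0854],[0,0.36,0.282,0,0,0,0.0854],[0,0.36,0.282,0,0,0,0.0854],[0,0.36,0.282,0,0,0,0.0854],[0,0.36,0.282,0,0,0,0.0854],[0,0.36,0.282,0,0,0,0.0854],[0,0.36,0.282,0,0,0,0.0854],[0,0.36,0.282,0,0,0,0.0854],[0,0.36,0.282,0,0,0,0.0854],[0,0.36,0.282,0,0,0,0.0854],[0,0.36,0.282,0,0,0,0.0854],[0,0.36,0.282,0.2,0,0,0.0854],[0,0.557,0.595,0.5545,0,0,0.0854],[0,0.557,0.595,0.5545,0,0,0.0854],[0,0.557,0.595,0.5545,0,0,0.0854],[0,0.557,0.595,0.5545,0,0,0.0854],[0,0.557,0.595,0.5545,0,0,0.0854],[0,0.557,0.595,0.5545,0,0,0.0854],[0,0.557,0.595,0.5545,0,0,0.0854],[0,0.557,0.595,0.5545,0,0,0.0854]]'
python3 - <<'E'
from h import *
from rig import arm
s=arm.get_state();print(s["qpos"].round(3))
for p in [(.507,-.274,.23),(.507,-.274,.18)]: print(rel(s,p,225))
c=arm.read_camera("wrist");print(c["position"])
E
```

```text
t: 1.77
tool_pos: [0.5487, -0.0171, 0.2312]
eef_rot: [1.76, 0.729, -1.76]
wrist_force: [1.0, 1.1, 0.2]
opening: 0.997
[ 0.326  0.152 -0.268 -0.    -1.151  0.46 ]
(array([0.0012, 0.1521, 0.2112]), array([0.0003, 0.    , 0.0002]))
(array([0.0512, 0.1521, 0.2112]), array([0.0003, 0.    , 0.0002]))
[ 0.60071129 -0.06879093  0.37467583]
```

```bash
python3 -m inch '[[0,0.152,0.211,0,0,0,0.0854],[0,0.152,0.211,0,0,0,0.0854],[0,0.152,0.211,0,0,0,0.0854],[0,0.152,0.211,0,0,0,0.0854],[0,0.152,0.211,0,0,0,0.0854],[0,0.152,0.211,0,0,0,0.0854],[0,0.152,0.211,0,0,0,0.0854],[0,0.152,0.211,0,0,0,0.0854],[0,0.152,0.211,0,0,0,0.0854],[0,0.152,0.211,0,0,0,0.0854]]'
python3 - <<'E'
from h import *
from rig import arm
import pickle
d={n:arm.read_camera(n) for n in("wrist","side","scene")}
pickle.dump(d,open("c1.pkl","wb"))
c=d["wrist"];cv2.imwrite("pics/w1.png",c["color"][:,:,::-1])
print(arm.get_state()["tool_pos"],c["position"],c["orientation"])
E
```

```text
t: 2.65
tool_pos: [0.5069, -0.2712, 0.231]
eef_rot: [1.76, 0.73, -1.76]
wrist_force: [-0.9, 0.5, -0.2]
opening: 0.998
[ 0.50732911 -0.27061424  0.23135736] [ 0.55897651 -0.32290643  0.37442545] [ 1.1499144  -2.77423261 -0.40456265]
```

View pics/w1.png

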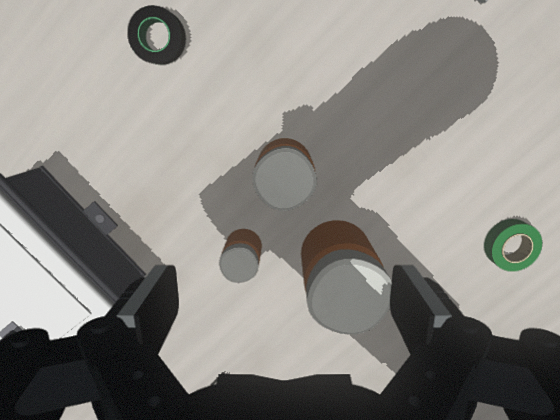

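The wrist view shows the middle jar's top at (285,178), the small one at (239,263), the large one at (348,296) and the tape roll at (157,35).

Run:
```python
from h import *
import pickle
d=pickle.load(open("c1.pkl","rb"));c=d["wrist"]
print("top",onz(c,[(285,178),(255.5,178),(315,178),(285,208),(285,149)],.074).round(4).tolist())
print("small",onz(c,[(239,263)],.045),"large",onz(c,[(348,296),(308,296)],.105),"tape",onz(c,[(157,35)],.009))
print(proj(c,[[.507,-.27,.23],[.507,-.27,.074]]))
s=d["side"]
for t in [(.548,-.272),(.507,-.272),(.54,-.28)]: print(proj(s,[[*t,.074],[*t,0]]).tolist())
```

```text
top [[0.5106, -0.2762, 0.074], [0.5282, -0.2586, 0.074], [0.4927, -0.2941, 0.074], [0.4918, -0.2575, 0.074], [0.5279, -0.2935, 0.074]]
small [[ 0.47707456 -0.17839344  0.045     ]] large [[ 0.4065842  -0.24700535  0.105     ]
 [ 0.43040502 -0.22332434  0.105     ]] tape [[ 0.68114674 -0.27815531  0.009     ]]
[[282.04459803 271.28188349]
 [282.79860636 185.9448267 ]]
[[259.65941105011257, 163.5084347651815], [259.33423627010336, 183.8234577531435]]
[[271.69075259304157, 164.08233393086198], [271.17244852156625, 184.41368582968224]]
[[262.2210253809244, 162.86508734384958], [261.85618008624255, 183.11110456672577]]
```

```bash
python3 -m inch '[[0.03,0.006,0.001,0,0,0,0.0854],[0.06,0.006,0.001,0,0,0,0.0854],[0.09,0.006,0.001,0,0,0,0.0854],[0.11,0.006,0.001,0,0,0,0.0854],[0.13,0.006,0.001,0,0,0,0.0854],[0.15,0.006,0.001,0,0,0,0.0854],[0.17,0.006,0.001,0,0,0,0.0854],[0.19,0.006,0.001,0,0,0,0.0854],[0.205,0.006,0.001,0,0,0,0.0854],[0.21,0.006,0.001,0,0,0,0.0854],[0.21,0.006,0.001,0,0,0,0.0854],[0.21,0.006,0.001,0,0,0,0.05],[0.21,0.006,0.001,0,0,0,0.045],[0.21,0.006,0.001,0,0,0,0.045],[0.21,0.006,0.001,0,0,0,0.045],[0.21,0.006,0.001,0,0,0,0.04],[0.21,0.006,0.001,0,0,0,0.03],[0.21,0.006,0.001,0,0,0,0.02],[0.21,0.006,0.001,0,0,0,0.02],[0.21,0.006,0.001,0,0,0,0.02]]'
```

```text
t: 4.47
tool_pos: [0.5117, -0.2767, 0.023]
eef_rot: [1.762, 0.728, -1.757]
wrist_force: [-0.1, 2.6, 5.5]
opening: 0.615
```

```bash
python3 -m inch '[[-0.005,0,0,0,0,0,0],[-0.015,0,0,0,0,0,0],[-0.03,0,0,0,0,0,0],[-0.05,0,0,0,0,0,0],[-0.075,0,0,0,0,0,0],[-0.1,0,0,0,0,0,0],[-0.125,0,0,0,0,0,0],[-0.15,0,0,0,0,0,0],[-0.17,0,0,0,0,0,0],[-0.18,0,0,0,0,0,0],[-0.18,0,0,0,0,0,0]]'
python3 - <<'E'
from h import *
from rig import arm
import pickle
d={n:arm.read_camera(n) for n in("wrist","side","scene")}
pickle.dump(d,open("c2.pkl","wb"))
cv2.imwrite("pics/p2.png",np.hstack([cv2.resize(d["wrist"]["color"],(400,300)),cv2.resize(d["side"]["color"],(400,300))])[:,:,::-1])
s=arm.get_state();print(s["wrist_force"],s["opening"])
for p in [(.56,-.03,.25),(.443,.276,.25),(.443,.276,.04)]: print(rel(s,p,225))
E
```

```text
t: 5.38
tool_pos: [0.5115, -0.2771, 0.2044]
eef_rot: [1.763, 0.726, -1.755]
wrist_force: [0.5, -0.2, -2.9]
opening: 0.617
[-0.11967101  0.67436218 -4.42209645] 0.6169616587823977
(array([-0.0499, -0.1387, -0.2097]), array([-0.0003,  0.0006,  0.002 ]))
(array([-0.0494, -0.4378, -0.3433]), array([-0.0003,  0.0006,  0.002 ]))
(array([ 0.1606, -0.4374, -0.3434]), array([-0.0003,  0.0006,  0.002 ]))
```

View pics/p2.png

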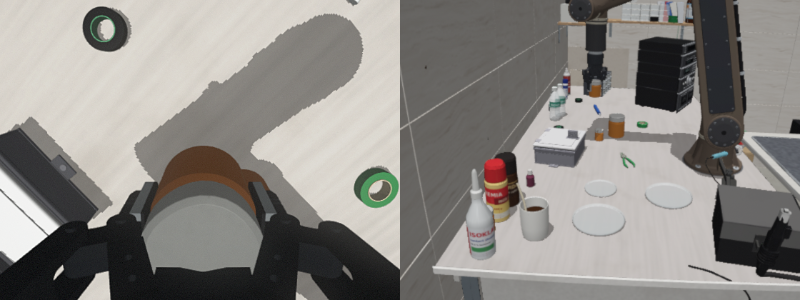

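The jar is held upright in the wrist view, with its lid centred at (200,240) in the composite. I'm carrying it to the smallest round lid, passing high over the box.

```bash
python3 -m inch '[[-0.01,-0.01,-0.015,0,0,0,0],[-0.02,-0.025,-0.04,0,0,0,0],[-0.02,-0.045,-0.07,0,0,0,0],[-0.02,-0.065,-0.1,0,0,0,0],[-0.02,-0.085,-0.13,0,0,0,0],[-0.02,-0.105,-0.16,0,0,0,0],[-0.02,-0.128,-0.188,0,0,0,0],[-0.02,-0.155,-0.21,0,0,0,0],[-0.02,-0.188,-0.228,0,0,0,0],[-0.02,-0.22,-0.244,0,0,0,0],[-0.02,-0.253,-0.26,0,0,0,0],[-0.02,-0.286,-0.275,0,0,0,0],[-0.02,-0.318,-0.29,0,0,0,0],[-0.02,-0.35,-0.305,0,0,0,0],[-0.02,-0.38,-0.318,0,0,0,0],[-0.02,-0.405,-0.33,0,0,0,0],[-0.02,-0.425,-0.338,0,0,0,0],[-0.02,-0.435,-0.343,0,0,0,0],[-0.02,-0.438,-0.343,0,0,0,0],[-0.02,-0.438,-0.343,0,0,0,0]]'
python3 - <<'E'
from h import *
from rig import arm
import pickle
d={n:arm.read_camera(n) for n in("wrist","side","scene")}
pickle.dump(d,open("c3.pkl","wb"))
cv2.imwrite("pics/p3.png",np.hstack([cv2.resize(d["wrist"]["color"],(400,300)),cv2.resize(d["side"]["color"],(400,300))])[:,:,::-1])
s=arm.get_state();print(s["tool_pos"],s["opening"],rel(s,(.443,.276,.03),225))
print(proj(d["wrist"],[[.443+.0565*np.cos(a),.276+.0565*np.sin(a),.007] for a in np.arange(0,6.28,.785)]).round().tolist())
E
```

```text
t: 7.2
tool_pos: [0.4426, 0.2755, 0.22]
eef_rot: [1.757, 0.729, -1.761]
wrist_force: [-0.3, -0.1, -2.4]
opening: 0.615
[0.44341394 0.27456698 0.22083269] 0.6136134676195236 (array([ 0.1908, -0.0013, -0.0009]), array([-0.0007,  0.0011, -0.0002]))
[[241.0, 131.0], [226.0, 172.0], [244.0, 210.0], [282.0, 225.0], [321.0, 210.0], [339.0, 172.0], [324.0, 131.0], [283.0, 114.0]]
```

View pics/p3.png

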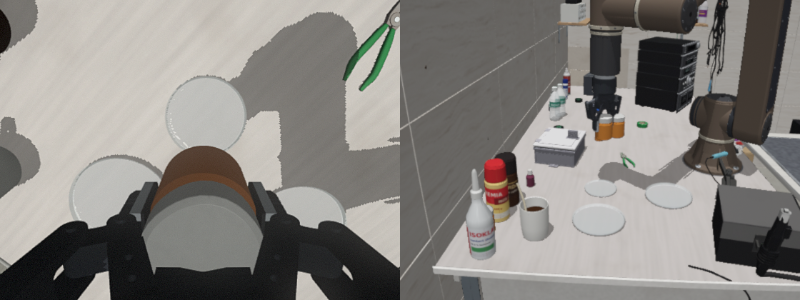

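In the wrist half, the round lid spans x 166–246 with its top at y≈76, so its full-size centre is about (288,162). That is slightly off my estimate, so I'll refine it.

Run:
```python
from h import *
import pickle
from rig import arm
d=pickle.load(open("c3.pkl","rb"));c=d["wrist"]
print(onz(c,[(288,162)],.007), onz(c,[(232,162),(344,162)],.007))
s=d["side"];print(proj(s,[[.443,.2755,.234]]),proj(s,[[.443,.276,.007]]))
# refine disc: threshold fit on bright low-saturation vs table, using top/left/right arc
im=c["color"]; g=cv2.GaussianBlur(im,(3,3),0).astype(int)
pts=[]
for a in np.radians(np.arange(170,371,5)):
    r=np.arange(40,75,.5);xy=np.c_[288+r*np.cos(a),162+r*np.sin(a)]
    v=cv2.remap(cv2.cvtColor(im,cv2.COLOR_RGB2LAB)[:,:,2].astype(np.float32),xy[:,0].astype(np.float32)[None],xy[:,1].astype(np.float32)[None],1)[0]
    k=np.argmax(np.abs(np.convolve(v,np.r_[np.ones(5),-np.ones(5)],'valid')))+5
    pts.append(xy[k])
P=onz(c,pts,.007)[:,:2]
from scipy.optimize import least_squares
q=least_squares(lambda p:np.hypot(*(P-p).T)-.0565,[.44,.28],loss="soft_l1",f_scale=.002)
print(q.x,np.abs(q.fun).mean())
s=arm.get_state();print(rel(s,(*q.x,.03),225))
```

```text
[[0.44624663 0.2651905  0.007     ]] [[0.48536487 0.30434543 0.007     ]
 [0.40713326 0.22591855 0.007     ]]
[[283.35545238 176.41939144]] [[280.29537481 263.16324555]]
[0.44444025 0.26682846] 0.0007462617434852515
(array([0.1908, 0.0062, 0.0045]), array([-0.0007,  0.0011, -0.0002]))
```

```bash
python3 -m inch '[[0.015,0.004,0.003,0,0,0,0],[0.04,0.004,0.003,0,0,0,0],[0.065,0.004,0.003,0,0,0,0],[0.09,0.004,0.003,0,0,0,0],[0.115,0.004,0.003,0,0,0,0],[0.14,0.004,0.003,0,0,0,0],[0.16,0.004,0.003,0,0,0,0],[0.172,0.004,0.003,0,0,0,0],[0.18,0.004,0.003,0,0,0,0],[0.184,0.004,0.003,0,0,0,0],[0.186,0.004,0.003,0,0,0,0],[0.187,0.004,0.003,0,0,0,0],[0.188,0.004,0.003,0,0,0,0],[0.188,0.004,0.003,0,0,0,0]]'
python3 - <<'E'
from h import *
from rig import arm
import pickle
d={n:arm.read_camera(n) for n in("wrist","side")}
pickle.dump(d,open("c4.pkl","wb"))
w=cv2.resize(d["wrist"]["color"],(400,300));c=cv2.resize(d["side"]["color"][190:290,215:348],(400,300),interpolation=cv2.INTER_CUBIC)
cv2.imwrite("pics/p4.png",np.hstack([w,c])[:,:,::-1])
s=arm.get_state();print(s["tool_pos"],s["wrist_force"])
E
```

```text
t: 8.52
tool_pos: [0.4443, 0.2709, 0.0339]
eef_rot: [1.761, 0.73, -1.759]
wrist_force: [0.8, -0.3, -1.9]
opening: 0.616
[0.4442534  0.2709323  0.03391474] [ 0.07503706  0.05976355 -3.06041151]
```

View pics/p4.png

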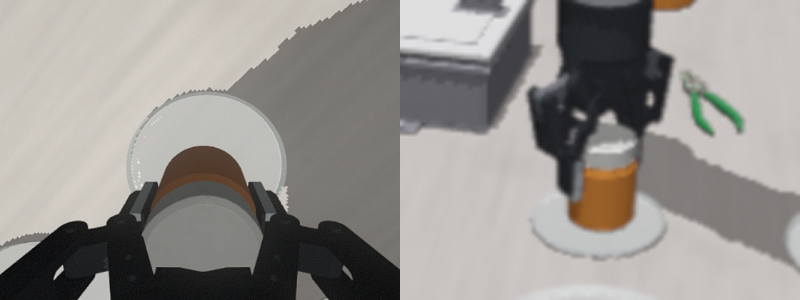

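Side crop: the jar base (568–635, front at 230) lies inside the disc (532–667, 188–258), about 4 mm above it. The remaining offset is under about 8 mm, which is fine. I'll lower it the rest of the way and release.

```bash
python3 -m inch '[[0.001,0.001,-0.002,0,0,0,0],[0.002,0.001,-0.002,0,0,0,0],[0.003,0.001,-0.002,0,0,0,0],[0.004,0.001,-0.002,0,0,0,0],[0.0045,0.001,-0.002,0,0,0,0],[0.0045,0.001,-0.002,0,0,0,0],[0.0045,0.001,-0.002,0,0,0,0]]'
```

```text
t: 9.2
tool_pos: [0.4462, 0.2715, 0.0299]
eef_rot: [1.76, 0.729, -1.759]
wrist_force: [-4.3, -1.6, 11.6]
opening: 0.618
```

```bash
python3 -m inch '[[0,0,0,0,0,0,0.054],[0,0,0,0,0,0,0.058],[0,0,0,0,0,0,0.062],[0,0,0,0,0,0,0.068],[0,0,0,0,0,0,0.075],[0,0,0,0,0,0,0.0854],[0,0,0,0,0,0,0.0854],[0,0,0,0,0,0,0.0854],[0,0,0,0,0,0,0.0854],[-0.005,0,0,0,0,0,0.0854],[-0.015,0,0,0,0,0,0.0854],[-0.03,0,0,0,0,0,0.0854],[-0.05,0,0,0,0,0,0.0854],[-0.08,0,0,0,0,0,0.0854],[-0.11,0,0,0,0,0,0.0854],[-0.14,0,0,0,0,0,0.0854],[-0.17,0,0,0,0,0,0.0854],[-0.2,0,0,0,0,0,0.0854],[-0.2,0,0,0,0,0,0.0854],[-0.2,0,0,0,0,0,0.0854]]'
python3 - <<'E'
from h import *
from rig import arm
s=arm.get_state();print(s["opening"],s["wrist_force"])
print(rel(s,(.572,.018,.23),263.5))
E
```

```text
t: 10.87
tool_pos: [0.4468, 0.272, 0.2318]
eef_rot: [1.765, 0.732, -1.756]
wrist_force: [0.4, -0.5, -0.1]
opening: 0.996
0.9961596764315362 [ 0.4488915  -0.54135326 -0.09546542]
(array([0.0012, 0.2682, 0.0911]), array([-0.6718, -0.0053, -0.0013]))
```

```bash
python3 -m inch '[[0,0.268,0.091,-0.672,0,0,0.0854],[0,0.268,0.091,-0.672,0,0,0.0854],[0,0.268,0.091,-0.672,0,0,0.0854],[0,0.268,0.091,-0.672,0,0,0.0854],[0,0.268,0.091,-0.672,0,0,0.0854],[0,0.268,0.091,-0.672,0,0,0.0854],[0,0.268,0.091,-0.672,0,0,0.0854],[0,0.268,0.091,-0.672,0,0,0.0854],[0,0.268,0.091,-0.672,0,0,0.0854],[0,0.268,0.091,-0.672,0,0,0.0854],[0,0.268,0.091,-0.672,0,0,0.0854],[0,0.268,0.091,-0.672,0,0,0.0854]]'
python3 - <<'E'
from h import *
from rig import arm
import pickle
d={n:arm.read_camera(n) for n in("wrist","side")}
pickle.dump(d,open("c5.pkl","wb"))
w=cv2.resize(d["wrist"]["color"],(480,360));c=cv2.resize(d["side"]["color"][190:310,215:322],(320,360),interpolation=cv2.INTER_CUBIC)
cv2.imwrite("pics/p5.png",np.hstack([w,c])[:,:,::-1])
s=arm.get_state();print(s["tool_pos"],s["qpos"].round(2))
print(proj(d["wrist"],[[.572,.018,.116],[.572,.018,.082]]))
E
```

```text
t: 11.87
tool_pos: [0.5708, 0.0182, 0.2286]
eef_rot: [1.291, 1.154, -1.292]
wrist_force: [0.1, 0.0, 0.1]
opening: 0.999
[0.57097498 0.01843726 0.22892267] [ 0.37  0.19 -0.23 -0.   -1.15  1.08]
[[283.33128857 197.67149375]
 [283.35959599 186.41780865]]
```

View pics/p5.png

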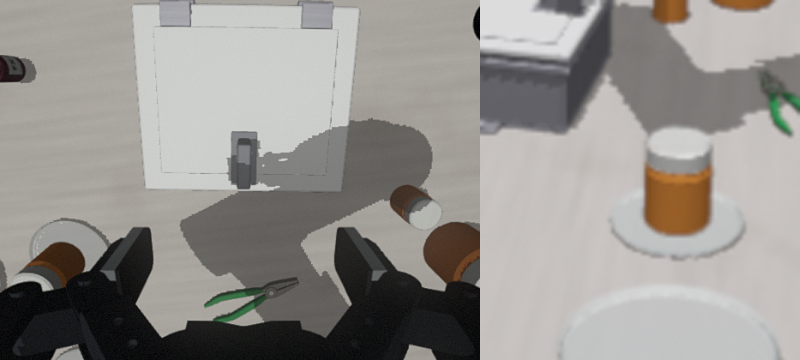

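The jar stands upright on the disc (side half). The wrist half shows the lid, with the fin near (244,160). Next: a tight crop of the fin, plus the lid corners for yaw.

Run:
```python
from h import *
import pickle
d=pickle.load(open("c5.pkl","rb"));c=d["wrist"]
q=onz(c,np.array([(133,6),(360,8),(146,190),(343,191)])/.857,.082);print(q.round(4))
for a,b in((2,0),(3,1)): v=q[b]-q[a];print(np.degrees(np.arctan2(v[1],v[0])))
for a,b in((3,2),(1,0)): v=q[b]-q[a];print(np.degrees(np.arctan2(-v[0],v[1])))
cv2.imwrite("pics/p6.png",cv2.resize(c["color"][140:230,255:315,::-1],(400,600),interpolation=cv2.INTER_CUBIC))
```

```text
[[ 0.7161  0.0955  0.082 ]
 [ 0.6931 -0.096   0.082 ]
 [ 0.5522  0.1166  0.082 ]
 [ 0.5293 -0.077   0.082 ]]
-7.307203603456745
-6.6109310056398725
-6.740644526419532
-6.844223037793455
```

View pics/p6.png

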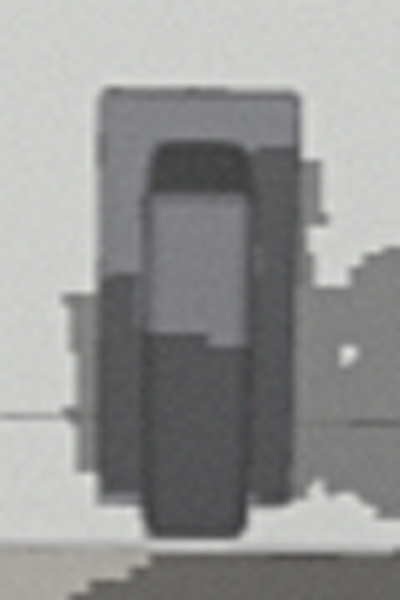

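The fin's top face spans crop x 148–247, y 193–535, so its full-size centre is about (284.6,194.5). Yaw is −6.9°.

Run:
```python
from h import *
import pickle
from rig import arm
d=pickle.load(open("c5.pkl","rb"));c=d["wrist"]
p=onz(c,[(284.5,194.5)],.116)[0];print(p, onz(c,[(277.2,194.5),(292,194.5),(284.5,169),(284.5,220)],.116).round(4))
s=arm.get_state();print(rel(s,(p[0],p[1],.083),263.1))
```

```text
[0.57428844 0.01688535 0.116     ] [[0.5749 0.0222 0.116 ]
 [0.5737 0.0115 0.116 ]
 [0.593  0.0148 0.116 ]
 [0.5548 0.0191 0.116 ]]
(array([0.1459, 0.0034, 0.0012]), array([ 0.0086, -0.0001, -0.0001]))
```

```bash
python3 -m inch '[[0.025,0.003,0.001,0.009,0,0,0.0854],[0.05,0.003,0.001,0.009,0,0,0.0854],[0.075,0.003,0.001,0.009,0,0,0.0854],[0.1,0.003,0.001,0.009,0,0,0.0854],[0.12,0.003,0.001,0.009,0,0,0.0854],[0.132,0.003,0.001,0.009,0,0,0.06],[0.138,0.003,0.001,0.009,0,0,0.05],[0.141,0.003,0.001,0.009,0,0,0.04],[0.141,0.003,0.001,0.009,0,0,0.03],[0.141,0.003,0.001,0.009,0,0,0.02],[0.141,0.003,0.001,0.009,0,0,0.01],[0.141,0.003,0.001,0.009,0,0,0],[0.141,0.003,0.001,0.009,0,0,0],[0.141,0.003,0.001,0.009,0,0,0],[0.141,0.003,0.001,0.009,0,0,0],[0.141,0.003,0.001,0.009,0,0,0],[0.141,0.003,0.001,0.009,0,0,0]]'
```

```text
t: 13.38
tool_pos: [0.575, 0.0174, 0.0891]
eef_rot: [1.301, 1.149, -1.296]
wrist_force: [-2.4, 6.0, 1.9]
opening: 0.124
```

The fin is gripped. Now the lid goes up along its arc about the hinge, tilting the tool with it.

```bash
python3 -m inch '[[-0.0017,0.0002,0,0,0,-0.0125,0],[-0.0034,0.0005,0,0,0,-0.025,0],[-0.005,0.0007,0,0,0,-0.0375,0],[-0.0067,0.001,0,0,0,-0.05,0],[-0.0084,0.0013,0,0,0,-0.0625,0],[-0.01,0.0017,0,0,0,-0.075,0],[-0.0117,0.002,0,0,0,-0.0875,0],[-0.0134,0.0024,0,0,0,-0.1,0],[-0.0151,0.0028,0,0,0,-0.1125,0],[-0.0167,0.0032,0,0,0,-0.125,0],[-0.0184,0.0036,0,0,0,-0.1375,0],[-0.02,0.0041,0,0,0,-0.15,0],[-0.0216,0.0046,0,0,0,-0.1625,0],[-0.0233,0.0051,0,0,0,-0.175,0],[-0.0249,0.0056,0,0,0,-0.1875,0],[-0.0265,0.0061,0,0,0,-0.2,0],[-0.0265,0.0061,0,0,0,-0.2,0],[-0.0265,0.0061,0,0,0,-0.2,0],[-0.0265,0.0061,0,0,0,-0.2,0],[-0.0265,0.0061,0,0,0,-0.2,0]]'
python3 - <<'E'
from h import *
from rig import arm
import pickle
d={n:arm.read_camera(n) for n in("wrist","side")}
pickle.dump(d,open("c7.pkl","wb"))
w=cv2.resize(d["wrist"]["color"],(400,300));c=cv2.resize(d["side"]["color"][165:285,180:340],(400,300),interpolation=cv2.INTER_CUBIC)
cv2.imwrite("pics/p7.png",np.hstack([w,c])[:,:,::-1])
s=arm.get_state();print(s["tool_pos"],s["wrist_force"],s["opening"],abs(s["qvel"]).max())
E
```

```text
t: 15.05
tool_pos: [0.5808, 0.0166, 0.1151]
eef_rot: [1.21, 1.305, -1.44]
wrist_force: [-0.7, 4.3, 0.7]
opening: 0.13
[0.58083626 0.01662745 0.11505682] [-0.60837726  5.8173883  -0.35974653] 0.12744270801115656 0.00191045554279105
```

View pics/p7.png

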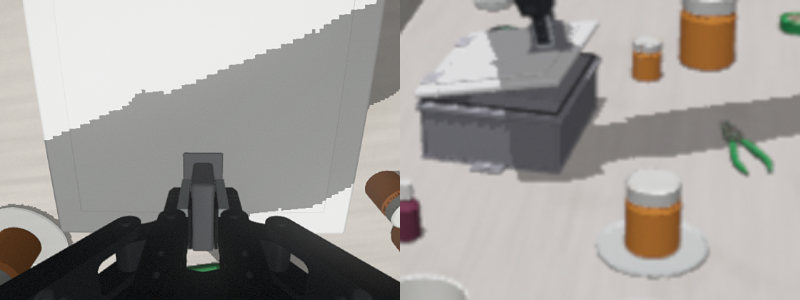

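The side view shows the lid slightly raised, with the fingers on the fin and the jar upright on its disc at crop (654,215). I'll check the angle numerically from the raised near-front corner, at crop ≈(558,92).

Run:
```python
from h import *
import pickle
c=pickle.load(open("c7.pkl","rb"))["side"]
yaw=np.radians(-6.9);ex=np.array([np.cos(yaw),np.sin(yaw),0]);ey=np.array([-ex[1],ex[0],0])
H=np.array([.5745,.0167,0])+.135*ex;H[2]=.072
for th in(0,.1,.15,.2,.25,.3):
    for y in(.0975,-.0975):
        P=H+ex*(-.169*np.cos(th)+.01*np.sin(th))+ey*y+np.array([0,0,.01*np.cos(th)+.169*np.sin(th)])
        u=proj(c,[P])[0];print(th,y,u.round(1),((u-[180,165])*2.5+[400,0]).round())
from rig import arm
print(arm.get_state()["t"])
```

```text
0 0.0975 [244.1 207.2] [560. 105.]
0 -0.0975 [259.7 182.1] [599.  43.]
0.1 0.0975 [243.5 201.3] [559.  91.]
0.1 -0.0975 [259.2 176.8] [598.  30.]
0.15 0.0975 [242.9 198.4] [557.  84.]
0.15 -0.0975 [258.7 174.2] [597.  23.]
0.2 0.0975 [242.2 195.5] [555.  76.]
0.2 -0.0975 [258.1 171.6] [595.  16.]
0.25 0.0975 [241.3 192.6] [553.  69.]
0.25 -0.0975 [257.4 169. ] [593.  10.]
0.3 0.0975 [240.3 189.7] [551.  62.]
0.3 -0.0975 [256.5 166.4] [591.   3.]
15.15
```

Using the shut-lid picture to correct a 2 px bias, the angle comes out at about 0.18 rad, against 0.20 from the tool. I'll raise it a little more toward mid-range and let it settle.

```bash
python3 -m inch '[[-0.0013,0.0002,0,0,0,-0.01,0],[-0.0027,0.0003,0,0,0,-0.02,0],[-0.004,0.0005,0,0,0,-0.03,0],[-0.004,0.0005,0,0,0,-0.03,0],[-0.004,0.0005,0,0,0,-0.03,0],[-0.004,0.0005,0,0,0,-0.03,0],[-0.004,0.0005,0,0,0,-0.03,0],[-0.004,0.0005,0,0,0,-0.03,0],[-0.004,0.0005,0,0,0,-0.03,0],[-0.004,0.0005,0,0,0,-0.03,0]]'
python3 - <<'E'
from h import *
from rig import arm
s=arm.get_state()
M=R.from_rotvec(s["eef_rot"]).as_matrix();print("tilt",np.arccos(-M[2,0]),s["opening"],abs(s["qvel"]).max())
import pickle
a=pickle.load(open("c5.pkl","rb"))["side"]["color"];b=arm.read_camera("side")["color"]
# vertical shift of lid near-front edge (shut -> now), template near corner
g=lambda i:cv2.cvtColor(i,cv2.COLOR_RGB2GRAY)
t=g(a)[200:216,232:250];r=cv2.matchTemplate(g(b)[180:222,222:258],t,cv2.TM_CCOEFF_NORMED)
_,v,_,l=cv2.minMaxLoc(r);print("corner",v,l[0]+222-232,l[1]+180-200)
r=cv2.matchTemplate(g(b)[225:285,240:325],g(a)[230:280,250:315],cv2.TM_CCOEFF_NORMED);print("jar",cv2.minMaxLoc(r)[1::2])
E
```

```text
t: 15.98
tool_pos: [0.5821, 0.0164, 0.1188]
eef_rot: [1.195, 1.328, -1.462]
wrist_force: [-0.3, 5.8, 0.5]
opening: 0.125
tilt 0.2283127864142775 0.12476612467362458 0.0015696889406957727
corner 0.9413543343544006 -3 -11
jar (0.916171133518219, (10, 5))
```

The corner has risen 11 px from shut, which is about 0.19 rad, and the tool tilt is 0.228. Both are in range, and the jar is unmoved. Handing in.

```bash
python3 -c "
from rig import arm
print(arm.close_job())"
```

```text
the job is handed in; nothing more can be done
None
```

I set the middle-sized amber jar upright on the smallest round lid, lowering it until it made contact, and let go. Then I pinched the fin, pulled the box lid free of its seal, and handed the job in at about 16 s, still holding the lid slightly open.

**Last checks**
- **Lid angle:** the last readings were 0.228 rad from tool tilt and about 0.19 rad from the lid corner's 11 px rise in the side image. They differ by about 0.04 rad, but both are inside 0.135–0.32. The fingers still hold the fin and the arm is still.
- **Jar:** the side view shows it upright and unmoved on the round lid.
- **Jar centring:** the wrist and side cameras put the round lid's centre about 9 mm apart. I placed the jar between the two estimates, so its offset should be under about 8 mm against the 30 mm limit.
- **Vial and tape roll:** the arm's path stayed clear of both. I did not take a final measurement of either.

The hand-in reported no verdict. I viewed ten pictures, the full budget.

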